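# Mix a kit bottle on the touch vortex mixer

## Task

Take the tall bottle out of the open test-kit carton, stand it upright in the rubber cup of the touch vortex mixer and press it straight down until the sprung cup is fully down on its stop. The mixer only runs while the cup is held down, so finish while still gripping the bottle and holding it firmly on the stop (a steady push of 10 to 20 N is right); leave the other vials in the carton, and the timer and the test cassette on the bench, where they are.

Things in the scene. Friction and masses are not known exactly. Their poses are not given: they have to be found in the camera images.
- bottle_center (a point): centre of the tall bottle, on its axis 47.5 mm above its foot, z up. Amber glass, white screw cap: a plain cylinder 32 mm across (cap too), 95 mm tall, 60 to 120 g. It stands with 1.5 mm play in any one of the carton's three cells; the short vials beside it reach to 5.5 mm below this height, so grip it only above: fingertips 5 to 10 mm above this point, grip centre about 25 mm above it.
- vial_a_center (a point): short amber vial with white cap, 32 mm in diameter, 42 mm tall, loose in another cell of the carton; point at its centre, 21 mm above its foot. Leave it.
- vial_b_center (a point): second short vial, same as the first, in the remaining cell; point at its centre. Leave it.
- kit_box: open white carton fixed on the bench, 120 (x) by 113 mm (y), walls 45 mm high, floor 3 mm thick; origin at the centre of its underside. On its -x side a row of three 35 mm cells, partitions 37 mm high, cell centres x = -40.5, y = -37, 0, 37 mm; the rest is a bay of low test cassettes. Its lid flap is folded back past the +x wall, sloping to the bench, to x = 175 mm.
- mixer: small round white vortex mixer standing fixed on the bench on rubber feet: housing 112 mm in diameter, 75 mm high to the top of the black stop collar in the middle; origin at the centre of its underside, z up. On top, on a short steel shaft, sits a black rubber cup, with its rim 101 mm above the bench when it is up.
- cup_seat (a point): centre of the inner floor of the rubber cup, on its axis; it moves down with the cup (87 mm above the bench when up, 79 mm when on the stop). The cup is an open cone 14 mm deep inside, about 34 mm wide at the floor and 42 mm at the rim, so that the bottle's foot stands on its floor.
- mixer_cup (a joint): how far the cup is pressed down, m: 0 = up, 0.008 = hard on its stop. It moves straight down on a spring: about 3 N starts it, 8 N brings it to the stop (bottle's weight included); there it gives no more and the force rises steeply. A push of 10 to 20 N holds it safely on the stop, over 40 N is too hard. Let go, it springs up.
- timer: flat white bench timer, 60 x 66 x 14 mm, loose on the bench between carton and mixer; origin at the centre of its underside. Leave it.
- cassette: white plastic test cassette, 70 x 20 x 5 mm, loose and flat on the bench; origin at the centre of its underside. Leave it.
Not all that is in view belongs to the job. What is shaped like the part that bears bottle_center but pink or yellow is not meant. What is shaped like the part that bears vial_a_center but yellow is not meant.

How it is judged:
By the outcome, as a careful person would: the job done as asked, in the order asked, and still so for the second after the job is handed in, while the arm keeps its last pose, push and grip.
It also fails if it takes over 40 s, if anything falls off the work surface, if the arm or the gripper's body presses on something with over 40 N, if the wrist force passes 120 N, or if a joint passes its speed limit or range.

## Robot

A 7-joint arm with a two-finger parallel gripper is mounted at the origin on the work surface. World frame = base frame: x ahead of the robot, y to its left, z up, the work surface at z = 0. Lengths are in m, angles in rad, forces in N, time in s.
With the tool pointing down it reaches from about 0.4 to 0.85 m from the base axis. Payload 10.4 kg.
Tool frame: the origin (TCP) lies at the very end of the fingers, on their centre line; the grasp point (between the pads) lies 19 mm behind it; z points along the fingers, y is the direction in which the jaws open and shut (so a half turn about z gives the same grasp; the last joint's range is limited). The gripper opens to 87 mm and grips with 3 to 60 N. Pads are 19 mm wide; open, the fingers measure 117 mm over their backs; the gripper's body (75 mm by 190 mm) begins 51 mm behind the grasp point.
Start: joints at [-1.276, 0.332, -0.065, 1.46, 0.022, 1.35, -0.088], TCP at [0.195, 0.594, 0.223] pointing down, gripper open.
Joint ranges: [-2.6, 2.6], [-0.5, 2.12], [-1.47, 1.34], [0.16, 2.42], [-1.27, 4.41], [0.06, 2.06], [-2.6, 2.6]. Speed limits (rad/s): [2.22, 2.22, 2.79, 2.79, 3.14, 3.14, 3.14].

## Interface

Orientations are given as a unit quaternion [x, y, z, w].
In Python, from bench import r, eyes, job gives the robot as it stands. The module is installed in compiled form; this text tells all that it offers.
- The arm moves only by the tool play_rows, never from a script. Its argument "motion" is a list of rows, each a list of 7 numbers: the shift along the tool's x, y, z as a fraction of full scale, then the turn, a rotation vector about the tool's x, y, z as a fraction of full scale, then the opening in per cent of the stroke, from 0 (shut) to 100 (fully open). A call has 1 to 5 rows; each row is the pose to reach, as a shift and turn from the pose commanded when the call began, along the tool's axes at that moment; what a row does not reach only later rows make up. Full scale, the value 1, is 0.2 m for a shift and 90 degrees for a turn. A row lasts 1/8 s, in which the tool goes at most 62.5 mm and 10.7 degrees, less where a joint would pass 70% of its speed; a pose out of reach is approached as far as the arm can. A call with a number of a shift or a turn outside -1 to 1 is refused whole. A call with a gripper value outside its range is refused whole. The fingers move at their own pace and stop on an object; "squeeze" is the grip in N (left out, the last holds). Time passes only in rows, so rows that repeat a pose let the fingers close. It gives the time, the measured TCP pose, the force and the opening at its end, in the units of the state.
- r.read_state(): the state, without advancing time (a new reading comes with each control period).
- eyes.camera(name): name is "side" or "top"; returns a dict with "image" (400x640x3 uint8, red, green, blue), "mtx" (3x3 intrinsics, pixels), "R" (3x3) and "t" (3): a world point X has camera coordinates R X + t. Camera axes: x right, y down, z forward; pixel columns grow to the right and rows downward; lengths in m; the calibration is good to about 2 mm. A picture is of the moment at which its call begins. There is no depth.
- job.close_job(): hands the job in, once; it reports no verdict.
Trained networks look in a picture, given as the dict that the camera call returned (one of the last four; its "shot" number tells which), for a name from the list of things; names that differ only in an ending like _2 or _b are one class to them, and where a whole thing is asked for, a point or a joint stands for the part that bears it (a point fixed in the world has none). Each returns a list of dicts, best first, with "p" (0 to 1); they miss things now and then, are a little off and sometimes report something else, mostly with a low value. They report only what shows in the picture. A call takes as long as a camera call. They do not tell look-alikes from the thing itself.
- eyes.regions_of(picture, label): "region" (400x640 bool, what is visible of it) and "xy" ([column, row] in pixels, amid what is visible of it).
- eyes.landmark_of(picture, label): "xy" ([column, row] in pixels: a listed point, or the origin of a listed thing).
The state is a dict: "time": time; "joint_positions": joint angles; "joint_vel": joint speeds; "joint_torque": joint torques, N m; "ee_pos": TCP position; "eef_rot": TCP orientation; "ft_force": force on the tool from outside, world axes, zero at the start; "torque": the same for the moment, N m; "width": finger opening in m.
Only numpy, scipy, OpenCV 4.12 (cv2) and the standard library are available. Lean on these libraries where they do the work, as an engineer would, in place of code of your own. Each camera call takes 0.05 s, during which the arm holds its last target. There are 200 camera calls.

## Working session

There is one attempt and no reset: what is moved stays moved. The work goes in short steps, Python scripts to look and compute and a tool call to move; the robot and the scene stay as the last step left them, time stands still between calls to the robot, and variables do not carry over. Pictures are saved under pics/ and viewed, about 8 in all and at most 12, crops included, and the job is handed in when it is done.

Besides the shell and the picture viewer there is one more tool, called after "Emit:" as name(argument=value, ...), one argument or row to a line, values as JSON. play_rows: Moves the arm, as the interface text tells. Shift numbers are shares of 0.2 m and turn numbers shares of 90 degrees, none past 1 either way. Its arguments: {"type":"object","properties":{"motion":{"type":"array","items":{"type":"array","items":{"type":"number"}}},"squeeze":{"type":"number"}},"required":["motion"]}

```bash
mkdir -p pics; cat > h.py <<'E'
import numpy as np, cv2
from bench import r, eyes, job
def shot(n,save=None):
    p=eyes.camera(n)
    if save: cv2.imwrite('pics/'+save,p['image'][:,:,::-1])
    return p
def ray(p,xy):
    d=np.linalg.inv(p['mtx'])@np.array([xy[0],xy[1],1.]); R=np.array(p['R']);t=np.array(p['t'])
    return -R.T@t, R.T@d
def at_z(p,xy,z):
    o,d=ray(p,xy); return o+d*(z-o[2])/d[2]
def tri(a,xa,b,xb):
    o1,d1=ray(a,xa);o2,d2=ray(b,xb);d1/=np.linalg.norm(d1);d2/=np.linalg.norm(d2)
    s=np.linalg.lstsq(np.c_[d1,-d2],o2-o1,rcond=None)[0]
    A,B=o1+s[0]*d1,o2+s[1]*d2
    return (A+B)/2,np.linalg.norm(A-B)
def proj(p,X):
    c=p['mtx']@(np.array(p['R'])@np.array(X)+p['t']); return c[:2]/c[2]
E
python3 - <<'E'
from h import *
np.set_printoptions(precision=4,suppress=True)
T=shot('top','top1.png');S=shot('side','side1.png')
cv2.imwrite('pics/both.png',np.hstack([T['image'],S['image']])[:,:,::-1])
for p,n in((T,'top'),(S,'side')):
    print(n,'cam',-np.array(p['R']).T@p['t'])
    for l,z in (('bottle_center',.0505),('vial_a_center',.024),('kit_box',0),('mixer',0),('cup_seat',.087),('timer',0),('cassette',0)):
        for d in eyes.landmark_of(p,l)[:4]: print(l,round(d['p'],2),np.round(d['xy'],1),at_z(p,d['xy'],z))
print(r.read_state())
E
```

```text
top cam [ 0.3586 -0.0399  0.7555]
bottle_center 0.9 [364.  219.4] [ 0.4465 -0.1011  0.0505]
bottle_center 0.86 [421.2 194.7] [ 0.4893 -0.2095  0.0505]
bottle_center 0.77 [440.6 245.1] [ 0.395  -0.2373  0.0505]
vial_a_center 0.6 [479.  226.3] [ 0.4295 -0.3198  0.024 ]
vial_a_center 0.47 [433.1 199. ] [ 0.4849 -0.238   0.024 ]
kit_box 0.81 [413.1 184.8] [ 0.5194 -0.2071  0.    ]
mixer 0.96 [212.7 175.2] [0.5543 0.1993 0.    ]
cup_seat 0.65 [190.9 163.1] [0.556  0.2125 0.087 ]
timer 0.81 [307.7 208.2] [0.4791 0.0058 0.    ]
cassette 0.55 [301.6 263.5] [0.3703 0.0202 0.    ]
side cam [0.2761 0.4124 0.6388]
bottle_center 0.9 [340.1 183.5] [ 0.4551 -0.0885  0.0505]
bottle_center 0.88 [386.1 148.2] [ 0.4043 -0.2308  0.0505]
bottle_center 0.85 [349.6 145.9] [ 0.4806 -0.202   0.0505]
bottle_center 0.34 [337.4 162.4] [ 0.4844 -0.1421  0.0505]
vial_a_center 0.56 [354.3 145.8] [ 0.48   -0.2349  0.024 ]
vial_a_center 0.56 [387.  132.5] [ 0.4262 -0.3138  0.024 ]
vial_a_center 0.26 [330.9 155.8] [ 0.5156 -0.1801  0.024 ]
kit_box 0.84 [333.  155.1] [ 0.5215 -0.2076  0.    ]
kit_box 0.25 [351.4 145.6] [ 0.4946 -0.2577  0.    ]
mixer 0.84 [226.2 295.2] [0.5477 0.2027 0.    ]
mixer 0.35 [339.7 160.5] [ 0.4999 -0.1979  0.    ]
cup_seat 0.95 [211.1 267.9] [0.5594 0.202  0.087 ]
timer 0.91 [311.9 227. ] [0.4752 0.0028 0.    ]
cassette 0.56 [353.8 254.6] [0.3742 0.0263 0.    ]
{'time': 0.8, 'joint_positions': array([-1.2756,  0.3322, -0.0647,  1.4601,  0.0216,  1.3499, -0.0885]), 'joint_vel': array([ 0.0006, -0.0014, -0.0006, -0.0003, -0.002 ,  0.0005,  0.0006]), 'joint_torque': array([ -0.0001, -62.3001,   0.0242, -39.0101,  -0.0612,   0.0316,
        -0.    ]), 'ee_pos': array([0.1953, 0.5937, 0.2226]), 'eef_rot': array([ 0.1582,  0.9874,  0.0001, -0.    ]), 'ft_force': array([-0.643 , -0.2912, -0.71  ]), 'torque': array([-0.0135, -0.038 , -0.0034]), 'width': 0.08700820938784316}
```

View pics/top1.png

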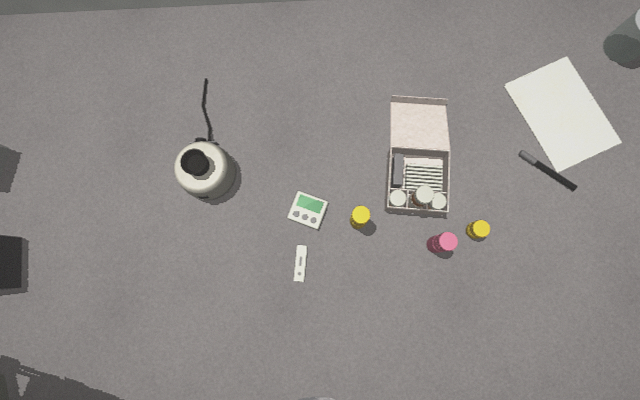

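View pics/side1.png

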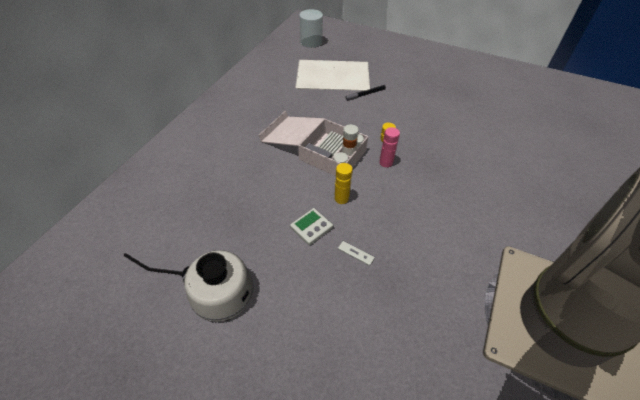

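The pictures show three tall bottle-shaped items:
- Yellow: top (361,217), side (344,184). It stands free on the bench.
- Pink: top (446,242), side (389,148). It also stands free.
- Amber with a white cap: top (424,195), side (350,140). It stands in the carton's middle cell between two short vials, so it is the only one that fits the description.

The yellow short vial at top (480,229) is a decoy. The mixer is at top (205,168), side (217,285). I'll confirm the bottle in an enlarged crop and triangulate it.

```bash
python3 - <<'E'
from h import *
np.set_printoptions(precision=4,suppress=True)
T=shot('top');S=shot('side')
a=cv2.resize(T['image'][150:270,340:500],None,fx=5,fy=5,interpolation=cv2.INTER_CUBIC)[:600,:400+0] if 0 else cv2.resize(T['image'][140:260,380:460],(400,600),interpolation=cv2.INTER_CUBIC)
b=cv2.resize(S['image'][100:220,300:380],(400,600),interpolation=cv2.INTER_CUBIC)
cv2.imwrite('pics/crop1.png',np.hstack([a,b])[:,:,::-1])
def pick(p,l,X):
    L=eyes.landmark_of(p,l); q=proj(p,X); return min(L,key=lambda d:np.linalg.norm(d['xy']-q))['xy']
for l,X in (('bottle_center',[.485,-.205,.05]),('kit_box',[.52,-.207,0]),('mixer',[.551,.201,0]),('cup_seat',[.557,.205,.087])):
    x,y=pick(T,l,X),pick(S,l,X); print(l,x,y,*tri(T,x,S,y),at_z(T,x,X[2]+(.0005 if l[0]=='b' else 0)),at_z(S,y,X[2]))
# cap: white pixels of bottle region
for p in(T,S):
    for d in eyes.regions_of(p,'bottle_center'):
        m=d['region'];ys,xs=np.nonzero(m);print(round(d['p'],2),np.round(d['xy'],1),xs.min(),xs.max(),ys.min(),ys.max())
for z in (.045,):
  for p in (T,S):
    print('box corners', [np.round(proj(p,[.52+sx*.06,-.207+sy*.0565,z])) for sx in(-1,1) for sy in (-1,1)])
# mixer/cup rim regions
for p in(T,S):
    for d in eyes.regions_of(p,'cup_seat')[:1]:
        m=d['region'].astype(np.uint8);c=max(cv2.findContours(m,0,1)[0],key=len);print('cup',d['p'],cv2.fitEllipse(c), proj(p,[.557,.205,.101]))
E
```

```text
bottle_center [417.2, 198.0] [349.3, 149.2] [ 0.4836 -0.205   0.0375] 0.004049295289198278 [ 0.4833 -0.2017  0.0505] [ 0.4772 -0.1923  0.05  ]
kit_box [419.2, 183.6] [330.3, 156.9] [ 0.531  -0.2249 -0.0265] 0.007894019418624767 [ 0.5214 -0.2194  0.    ] [ 0.5247 -0.1992  0.    ]
mixer [213.5, 171.9] [227.9, 293.3] [ 0.5561  0.1974 -0.0052] 0.012919371236597324 [0.5612 0.1978 0.    ] [0.547  0.1984 0.    ]
cup_seat [194.7, 160.1] [213.4, 265.5] [0.556  0.201  0.0972] 0.004746169165347155 [0.5615 0.2057 0.087 ] [0.5586 0.1968 0.087 ]
0.7 [443.5 241.9] 428 457 232 251
0.61 [420.2 193.5] 407 434 185 208
0.57 [361.6 214.2] 352 369 207 227
0.85 [349.9 138.9] 342 359 124 155
0.62 [385.6 146. ] 379 399 126 167
0.57 [343.6 181.8] 335 351 163 203
box corners [array([451., 210.]), array([390., 212.]), array([445., 148.]), array([386., 150.])]
box corners [array([368., 134.]), array([349., 165.]), array([321., 120.]), array([300., 149.])]
cup 0.77 ((194.17820739746094, 161.33782958984375), (24.94619369506836, 26.173871994018555), 80.92977905273438) [192.2347 160.3041]
cup 0.77 ((210.95347595214844, 266.158935546875), (27.352439880371094, 29.583311080932617), 63.25538635253906) [209.4602 265.5453]
```

View pics/crop1.png

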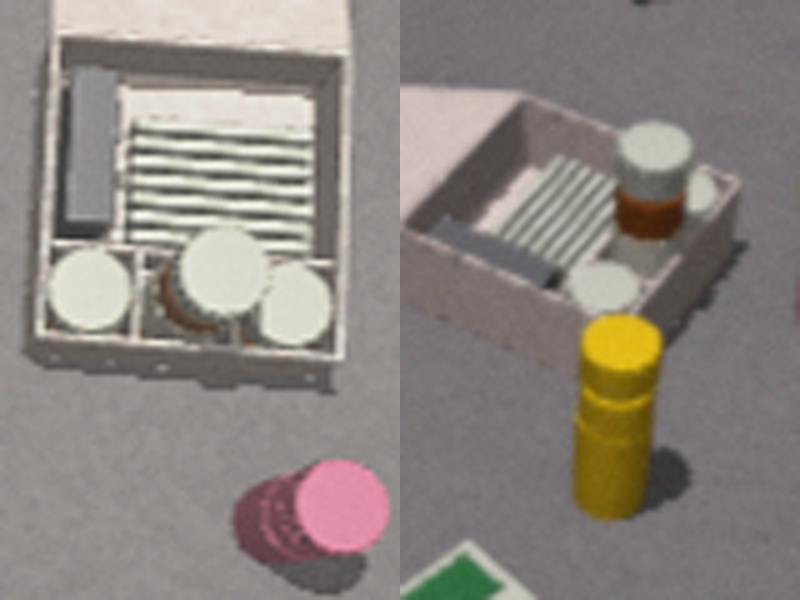

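The crop confirms it: amber body with a white cap, standing in the middle cell (top cap centre about (424.8,194.4), side cap-top about (351,129.5)). Next I'll fit the cap, the carton and the cup, and work out the approach.

```bash
python3 - <<'E'
from h import *
from scipy.optimize import least_squares
from scipy.spatial.transform import Rotation as Ro
np.set_printoptions(precision=4,suppress=True)
T=shot('top');S=shot('side')
ct,cs=np.array([424.5,194.2]),np.array([350.9,129.3])
print('cap',at_z(T,ct,.098),at_z(S,cs,.098),tri(T,ct,S,cs))
obs=[(T,(-1,1),(387.2,206.6)),(T,(-1,-1),(448.9,211.9)),(T,(1,-1),(448.9,151)),(T,(1,1),(391.4,147.4)),(S,(1,-1),(324.2,118.7)),(S,(-1,-1),(367.8,135.8))]
def X(v,x,y,z): c,s=np.cos(v[2]),np.sin(v[2]); return [v[0]+c*x-s*y,v[1]+s*x+c*y,z]
f=lambda v:np.concatenate([proj(p,X(v,s[0]*.06,s[1]*.0565,.045))-q for p,s,q in obs])
o=least_squares(f,[.52,-.207,0]);print('box',o.x,o.fun,'cell',X(o.x,-.0405,0,.0505))
c1,c2=[194.2,161.3],[211,266.2]
print('cup',at_z(T,c1,.098),at_z(S,c2,.098),tri(T,c1,S,c2))
s=r.read_state();R=Ro.from_quat(s['eef_rot']).as_matrix();print(R)
E
```

```text
cap [ 0.4811 -0.2038  0.098 ] [ 0.4814 -0.2021  0.098 ] (array([ 0.4818, -0.2042,  0.0962]), np.float64(0.0006195926458480854))
box [ 0.5214 -0.2089 -0.1093] [ 0.1698  1.0038 -0.434   0.2161  0.8693 -0.8028 -0.9764 -1.1464  0.0877
 -0.3552  0.7978  0.1583] cell [np.float64(0.4811696730849327), np.float64(-0.20449136624200934), 0.0505]
cup [0.5559 0.2025 0.098 ] [0.5557 0.2038 0.098 ] (array([0.5565, 0.2031, 0.0963]), np.float64(0.00011993537676567596))
[[-0.9499  0.3124 -0.    ]
 [ 0.3124  0.9499  0.0001]
 [ 0.      0.0001 -1.    ]]
```

Both views agree: bottle at (0.481, -0.204), cup at (0.556, 0.203), carton yaw about -6°. I'll approach at safe height.

Emit:
play_rows(
  motion=[
    [-0.2, -0.1, 0, 0, 0, 0, 100],
    [-0.4, -0.2, 0, 0, 0, 0, 100],
    [-0.6, -0.3, 0, 0, 0, 0, 100],
    [-0.8, -0.4, 0, 0, 0, 0, 100],
    [-1, -0.5, 0, 0, 0, 0, 100],
  ],
)

```text
time: 2.22
ee_pos: [0.355, 0.4351, 0.2227]
eef_rot: [0.158, 0.987, 0.0, 0.0]
ft_force: [0.8, -0.1, 0.2]
width: 0.087
```

Emit:
play_rows(
  motion=[
    [-0.2, -0.17, 0, 0, 0, 0, 100],
    [-0.4, -0.34, 0, 0, 0, 0, 100],
    [-0.6, -0.51, 0, 0, 0, 0, 100],
    [-0.8, -0.68, 0, 0, 0, 0, 100],
    [-1, -0.85, 0, 0, 0, 0, 100],
  ],
)

```text
time: 2.85
ee_pos: [0.4916, 0.2107, 0.2228]
eef_rot: [0.158, 0.987, 0.0, 0.0]
ft_force: [0.2, 0.2, 0.2]
width: 0.087
```

Emit:
play_rows(
  motion=[
    [-0.06, -0.2, 0, 0, 0, 0, 100],
    [-0.12, -0.4, 0, 0, 0, 0, 100],
    [-0.18, -0.6, 0, 0, 0, 0, 100],
    [-0.24, -0.8, 0, 0, 0, 0, 100],
    [-0.3, -1, 0, 0, 0, 0, 100],
  ],
)

```text
time: 3.48
ee_pos: [0.4853, 0.0022, 0.2228]
eef_rot: [0.158, 0.987, 0.0, 0.0]
ft_force: [0.4, -1.1, -0.3]
width: 0.087
```

Emit:
play_rows(
  motion=[
    [-0.06, -0.25, 0, 0, 0, 0, 100],
    [-0.12, -0.5, 0, 0, 0, 0, 100],
    [-0.18, -0.75, 0, 0, 0, 0, 100],
    [-0.24, -0.98, 0, 0, 0, 0, 100],
    [-0.3, -0.98, 0, 0, 0, 0, 100],
  ],
)

```text
time: 4.1
ee_pos: [0.48, -0.2054, 0.2231]
eef_rot: [0.161, 0.987, -0.0, 0.0]
ft_force: [0.5, 1.1, 1.4]
width: 0.0872
```

Emit:
play_rows(
  motion=[
    [-0.003, 0.009, 0.2, 0, 0, 0, 100],
    [-0.003, 0.009, 0.4, 0, 0, 0, 100],
    [-0.003, 0.009, 0.6, 0, 0, 0, 100],
    [-0.003, 0.009, 0.75, 0, 0, 0, 100],
    [-0.003, 0.009, 0.75, 0, 0, 0, 100],
  ],
)

```text
time: 4.72
ee_pos: [0.4812, -0.1986, 0.0708]
eef_rot: [0.158, 0.987, 0.0, -0.002]
ft_force: [0.5, -0.7, -0.5]
width: 0.0869
```

```bash
python3 - <<'E'
from h import *
T=shot('top');S=shot('side');s=r.read_state();print(s['ee_pos'],s['ft_force'])
a=cv2.resize(T['image'][140:260,370:470],(500,600),interpolation=cv2.INTER_CUBIC)[:, :400]
b=cv2.resize(S['image'][80:200,310:390],(400,600),interpolation=cv2.INTER_CUBIC)
cv2.imwrite('pics/crop2.png',np.hstack([a,b])[:,:,::-1])
print(proj(S,s['ee_pos']))
E
```

```text
[ 0.48299821 -0.19956771  0.07339254] [0.47002846 1.15929308 0.68029726]
[348.92287789 138.49375989]
```

View pics/crop2.png

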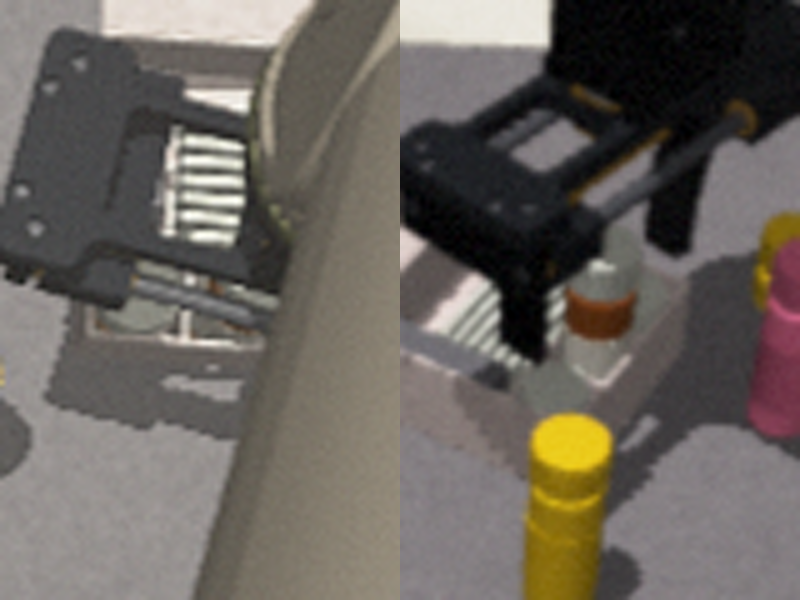

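The fingers straddle the amber bottle: tips at side-crop (525,350) and (670,250), bottle axis at about (600,300). The last reading was still settling, so I'll correct y by 4 mm, descend and grip.

Emit:
play_rows(
  motion=[
    [0, -0.02, 0, 0, 0, 0, 100],
    [0, -0.02, 0.073, 0, 0, 0, 100],
    [0, -0.02, 0.073, 0, 0, 0, 100],
    [0, -0.02, 0.073, 0, 0, 0, 60],
    [0, -0.02, 0.073, 0, 0, 0, 30],
  ],
  squeeze=40,
)

```text
time: 5.45
ee_pos: [0.4812, -0.2037, 0.0581]
eef_rot: [0.158, 0.987, 0.0, 0.0]
ft_force: [0.3, -1.1, 0.8]
width: 0.0742
```

Emit:
play_rows(
  motion=[
    [0, 0, 0, 0, 0, 0, 0],
    [0, 0, 0, 0, 0, 0, 0],
    [0, 0, 0, 0, 0, 0, 0],
    [0, 0, 0, 0, 0, 0, 0],
    [0, 0, 0, 0, 0, 0, 0],
  ],
)

```text
time: 6.08
ee_pos: [0.481, -0.2037, 0.0579]
eef_rot: [0.158, 0.987, 0.0, 0.0]
ft_force: [1.0, -0.6, -0.1]
width: 0.0313
```

Emit:
play_rows(
  motion=[
    [0, 0, -0.05, 0, 0, 0, 0],
    [0, 0, -0.15, 0, 0, 0, 0],
    [0, 0, -0.3, 0, 0, 0, 0],
    [0, 0, -0.5, 0, 0, 0, 0],
    [0, 0, -0.7, 0, 0, 0, 0],
  ],
)

```text
time: 6.7
ee_pos: [0.4807, -0.2038, 0.1997]
eef_rot: [0.158, 0.987, 0.0, 0.0]
ft_force: [0.8, 1.2, -1.2]
width: 0.0309
```

Emit:
play_rows(
  motion=[
    [0, 0, 0, 0, 0, 0, 0],
    [0, 0, 0, 0, 0, 0, 0],
  ],
)

```text
time: 6.95
ee_pos: [0.4807, -0.2035, 0.1975]
eef_rot: [0.158, 0.987, 0.0, -0.0]
ft_force: [-0.2, 0.1, -1.9]
width: 0.0312
```

```bash
python3 - <<'E'
from h import *
S=shot('side');s=r.read_state();print(s['ee_pos'],s['eef_rot'],s['ft_force'],s['width'])
b=cv2.resize(S['image'][60:220,300:420],(600,800)[:2],interpolation=cv2.INTER_CUBIC)[:600]
b=cv2.resize(S['image'][60:210,290:430],(560,600),interpolation=cv2.INTER_CUBIC)
cv2.imwrite('pics/crop3.png',b[:,:,::-1])
# predicted foot if slip-free
print(proj(S,[.481,-.2037,s['ee_pos'][2]-.055]))
R=__import__('scipy.spatial.transform',fromlist=['Rotation']).Rotation.from_quat(s['eef_rot']).as_matrix()
print(R.T@(np.array([.556,.203,s['ee_pos'][2]])-s['ee_pos'])/.2)
E
```

```text
[ 0.4804131  -0.20343834  0.19701173] [ 1.58224167e-01  9.87402920e-01  1.02893714e-04 -7.58775289e-04] [ 0.33419105  1.13678951 -0.80776886] 0.03128139004902713
[353.0159653  112.33248075]
[2.75971395e-01 2.04853050e+00 3.46883282e-04]
```

View pics/crop3.png

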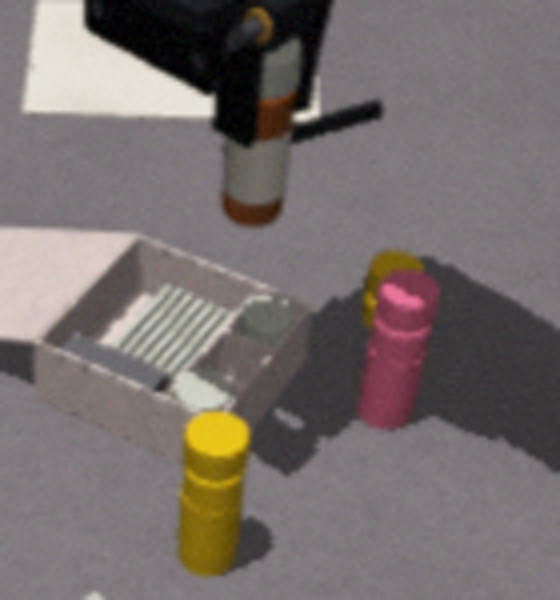

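The bottle is lifted upright with its foot at crop (252,210), exactly where it should be with no slip. The vials stayed in the carton. I'll carry it to the mixer.

Emit:
play_rows(
  motion=[
    [0.02, 0.1, 0, 0, 0, 0, 0],
    [0.05, 0.3, 0, 0, 0, 0, 0],
    [0.08, 0.52, 0, 0, 0, 0, 0],
    [0.11, 0.75, 0, 0, 0, 0, 0],
    [0.13, 0.95, 0, 0, 0, 0, 0],
  ],
)

```text
time: 7.62
ee_pos: [0.5151, -0.0133, 0.1967]
eef_rot: [0.158, 0.987, -0.0, -0.001]
ft_force: [0.3, -0.8, -0.9]
width: 0.0311
```

Emit:
play_rows(
  motion=[
    [0.03, 0.22, 0, 0, 0, 0, 0],
    [0.06, 0.44, 0, 0, 0, 0, 0],
    [0.09, 0.66, 0, 0, 0, 0, 0],
    [0.11, 0.84, 0, 0, 0, 0, 0],
    [0.13, 0.95, 0, 0, 0, 0, 0],
  ],
)

```text
time: 8.25
ee_pos: [0.5498, 0.1751, 0.1964]
eef_rot: [0.157, 0.988, -0.001, -0.001]
ft_force: [-0.5, -1.9, -0.5]
width: 0.0314
```

Emit:
play_rows(
  motion=[
    [0.01, 0.06, 0, 0, 0, 0, 0],
    [0.016, 0.12, 0, 0, 0, 0, 0],
    [0.016, 0.148, 0, 0, 0, 0, 0],
    [0.016, 0.148, 0, 0, 0, 0, 0],
    [0.016, 0.148, 0, 0, 0, 0, 0],
  ],
)

```text
time: 8.88
ee_pos: [0.5567, 0.2019, 0.198]
eef_rot: [0.159, 0.987, -0.0, 0.0]
ft_force: [0.0, -0.5, -0.6]
width: 0.0316
```

```bash
python3 - <<'E'
from h import *
from scipy.spatial.transform import Rotation as Ro
np.set_printoptions(precision=4,suppress=True)
T=shot('top');S=shot('side');s=r.read_state();e=s['ee_pos'];R=Ro.from_quat(s['eef_rot']).as_matrix()
print(e,s['eef_rot'],s['ft_force'],s['width'])
print('tool axis',R[:,2],'shift',R.T@(np.array([.556,.203,.1415])-e)/.2)
a=cv2.resize(S['image'][190:340,130:270],(560,600),interpolation=cv2.INTER_CUBIC)
cv2.imwrite('pics/crop4.png',a[:,:,::-1])
q=lambda X:(proj(S,X)-[130,190])*4
print('foot pred',q([e[0],e[1],e[2]-.055]),'rim pred',q([.556,.203,.101]))
E
```

```text
[0.5567 0.202  0.1981] [0.1586 0.9873 0.     0.0001] [ 0.2796 -0.0645 -1.2277] 0.03132453522613425
tool axis [ 0.0001  0.     -1.    ] shift [0.0047 0.0036 0.2828]
foot pred [300.2633 239.6108] rim pred [322.9252 299.1332]
```

View pics/crop4.png

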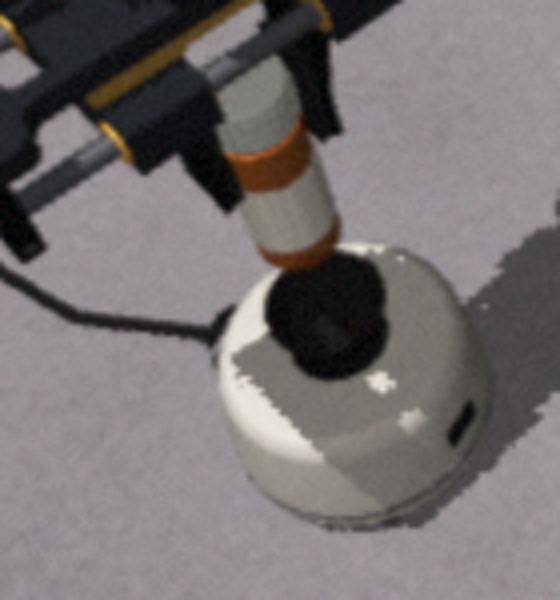

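The bottle is upright over the mixer. Its foot is at crop (300,243) (predicted (300,240)) and the rim centre is about (326,300) (predicted (323,299)), so they line up within about 1 mm. I'll lower it in stages and watch the forces.

Emit:
play_rows(
  motion=[
    [0.002, 0.002, 0.08, 0, 0, 0, 0],
    [0.002, 0.002, 0.16, 0, 0, 0, 0],
    [0.002, 0.002, 0.22, 0, 0, 0, 0],
    [0.002, 0.002, 0.23, 0, 0, 0, 0],
    [0.002, 0.002, 0.23, 0, 0, 0, 0],
  ],
  squeeze=55,
)

```text
time: 9.6
ee_pos: [0.5564, 0.2032, 0.152]
eef_rot: [0.158, 0.987, 0.0, 0.0]
ft_force: [-0.1, 0.2, -1.5]
width: 0.0312
```

Emit:
play_rows(
  motion=[
    [0, 0, 0.015, 0, 0, 0, 0],
    [0, 0, 0.025, 0, 0, 0, 0],
    [0, 0, 0.035, 0, 0, 0, 0],
    [0, 0, 0.035, 0, 0, 0, 0],
    [0, 0, 0.035, 0, 0, 0, 0],
  ],
)

```text
time: 10.22
ee_pos: [0.5561, 0.2034, 0.1449]
eef_rot: [0.158, 0.987, 0.0, -0.0]
ft_force: [-1.4, 1.5, -0.5]
width: 0.0308
```

Emit:
play_rows(
  motion=[
    [0, 0, 0.01, 0, 0, 0, 0],
    [0, 0, 0.018, 0, 0, 0, 0],
    [0, 0, 0.018, 0, 0, 0, 0],
    [0, 0, 0.018, 0, 0, 0, 0],
  ],
)

```text
time: 10.72
ee_pos: [0.5562, 0.2034, 0.1415]
eef_rot: [0.158, 0.987, 0.0, -0.0]
ft_force: [-3.5, 1.2, 3.1]
width: 0.0311
```

```bash
cat > st.py <<'E'
from h import *
np.set_printoptions(precision=4,suppress=True)
L=[]
for _ in range(4):
    eyes.camera('side'); s=r.read_state(); L.append(np.r_[s['ee_pos'],s['ft_force'],s['torque'],s['width']])
print(s['time'],np.mean(L,0)); print(np.std(L,0))
E
python3 st.py
```

```text
10.925 [ 0.5562  0.2034  0.1414 -3.8361  2.0811  3.6019  0.4857  0.9899  0.0224
  0.0311]
[0.     0.     0.     0.3983 0.3503 0.6219 0.045  0.0239 0.0177 0.0002]
```

The lateral force (-3.8, +2.1 N) says the bottle is about 1 mm off the cup's axis. I'll shift toward the force to centre it.

Emit:
play_rows(
  motion=[
    [0.003, 0.001, 0, 0, 0, 0, 0],
    [0.006, 0.002, 0, 0, 0, 0, 0],
    [0.006, 0.002, 0, 0, 0, 0, 0],
    [0.006, 0.002, 0, 0, 0, 0, 0],
  ],
)

```text
time: 11.42
ee_pos: [0.5556, 0.2036, 0.1414]
eef_rot: [0.158, 0.987, -0.0, 0.0]
ft_force: [-1.7, 0.2, 2.1]
width: 0.0308
```

```bash
python3 st.py
```

```text
11.625 [ 0.5555  0.2037  0.1414 -0.5843 -0.4399  2.6183 -0.0273  0.2165 -0.0311
  0.0311]
[0.     0.     0.     0.3066 0.2718 0.3059 0.0327 0.041  0.0305 0.0002]
```

Centred: lateral force is now about 0.6 N. Next I'll press down in steps.

Emit:
play_rows(
  motion=[
    [0, 0, 0.01, 0, 0, 0, 0],
    [0, 0, 0.02, 0, 0, 0, 0],
    [0, 0, 0.03, 0, 0, 0, 0],
    [0, 0, 0.03, 0, 0, 0, 0],
  ],
)

```text
time: 12.12
ee_pos: [0.5556, 0.2037, 0.1355]
eef_rot: [0.158, 0.987, -0.0, 0.0]
ft_force: [-0.7, -1.2, 6.1]
width: 0.0308
```

```bash
python3 st.py
```

```text
12.325 [ 0.5555  0.2037  0.1356 -1.3335 -1.6989  6.1765 -0.3965  0.2717 -0.0293
  0.0312]
[0.     0.     0.     0.4248 0.5647 0.3565 0.033  0.0218 0.0375 0.0001]
```

Emit:
play_rows(
  motion=[
    [0, 0, 0.005, 0, 0, 0, 0],
    [0, 0, 0.01, 0, 0, 0, 0],
    [0, 0, 0.012, 0, 0, 0, 0],
    [0, 0, 0.012, 0, 0, 0, 0],
  ],
)

```text
time: 12.82
ee_pos: [0.5557, 0.2037, 0.1338]
eef_rot: [0.158, 0.987, 0.0, 0.0]
ft_force: [-2.8, -2.0, 11.4]
width: 0.0308
```

```bash
python3 st.py
```

```text
13.025 [ 0.5557  0.2037  0.1338 -2.8352 -2.6419 11.2702 -0.6272  0.8072 -0.0004
  0.0311]
[0.     0.     0.     0.7152 0.7057 0.467  0.0286 0.0141 0.0197 0.0001]
```

The force now rises steeply, so the cup is on its stop (TCP 0.1338 puts the foot at about 0.079). I'll press slightly more to bring the push mid-range and ease the lateral force a little.

Emit:
play_rows(
  motion=[
    [0.001, -0.002, 0.001, 0, 0, 0, 0],
    [0.001, -0.002, 0.002, 0, 0, 0, 0],
    [0.001, -0.002, 0.002, 0, 0, 0, 0],
    [0.001, -0.002, 0.002, 0, 0, 0, 0],
  ],
)

```text
time: 13.52
ee_pos: [0.5556, 0.2036, 0.1338]
eef_rot: [0.158, 0.987, 0.001, 0.001]
ft_force: [-2.1, -2.2, 13.5]
width: 0.0311
```

```bash
python3 st.py; python3 - <<'E'
from h import *
S=shot('side');T=shot('top')
a=cv2.resize(S['image'][90:340,130:400],(648,600),interpolation=cv2.INTER_CUBIC)
cv2.imwrite('pics/crop5.png',a[:,:,::-1])
for p in(T,S):
  for l in('timer','cassette'):
    for d in eyes.landmark_of(p,l)[:1]: print(l,round(d['p'],2),at_z(p,d['xy'],0))
E
```

```text
13.725 [ 0.5557  0.2036  0.1338 -2.9833 -1.9621 13.2212 -0.5034  0.7431 -0.0236
  0.0309]
[0.     0.     0.     0.5697 0.736  0.612  0.0474 0.0234 0.017  0.0003]
timer 0.98 [0.47543572 0.00547025 0.        ]
cassette 0.77 [0.37109166 0.02884319 0.        ]
timer 0.8 [0.47200282 0.00810565 0.        ]
cassette 0.79 [0.37739124 0.02140451 0.        ]
```

View pics/crop5.png

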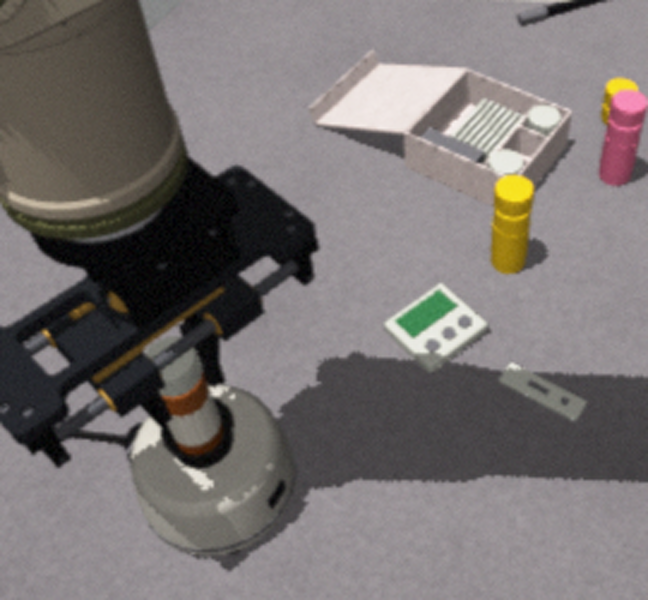

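The bottle stands upright in the cup, crop (200,445). Both vials are still in the carton, and the timer and cassette haven't moved. The push is steady at 13 N, and adding force no longer moves the cup, so it is on the stop. I'm handing in.

```bash
python3 -c "
from h import *
print(job.close_job()); s=r.read_state(); print(s['time'],s['ee_pos'],s['ft_force'],s['width'])"
```

```text
the job is handed in; nothing more can be done
None
the job is handed in; nothing more can be done
```

The amber bottle is standing upright in the mixer's cup, still gripped and held down on the stop. I handed the job in at about 14 s of the 40 s allowed; handing in gives no verdict.

- **Bottle and grip:** I took the amber bottle with the white cap from the carton's middle cell, not the pink or yellow look-alikes. The opening reads 31 mm on the 32 mm bottle, and after lifting its foot was where a grip without slip puts it.
- **Seating in the cup:** On first contact the sideways force showed it about 1 mm off-centre. I shifted it until that force nearly vanished, then pressed down in steps.
- **On the stop:** The force followed the spring, then rose steeply. With the last press it went from 11 to 13 N with no further travel. The tool height puts the bottle's foot at about 79 mm, which is the stop height. The cup's position was inferred from this, not measured directly.
- **Last readings:** The steady push was 13 N, or about 14 N with the bottle's weight. A sideways force of about 3.5 N remained, and my last small correction barely changed it.
- **Everything else:** In the last picture both vials are in the carton. The timer and cassette still measure within about 1 cm of where they started, which is the networks' own scatter.

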